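Two pass beads for two good carabiners

TASK

Two carabiners have passed inspection, so we need exactly two green pass beads. Turn the paddle knob of the green bead dispenser clockwise (seen from above) by two clicks, so that two beads drop into the bowl under it, and leave the knob resting on that second click. Leave the red dispenser alone.

Things in the scene. Friction and masses are not known exactly. Their poses are not given: they have to be found in the camera images.
- green_knob (a joint): turn of the green paddle knob, rad: 0 at the start, grows clockwise seen from above. Detent click every 0.628 rad (36 degrees; ten white marks round the drum rim); let go, it settles on the nearest click; two clicks = 1.257 rad. Takes about 0.1 N m; a stop bars turning back past the start. Each click drops one bead, about two thirds of the way to it
- green_knob_grip (a point): grip point on the green knob's vertical axis, 140 mm above the bench; turns with it. Upright green paddle 60 mm long (x; white dot at +x end, at the start towards the bowl), 14 mm thick (y), 118 to 160 mm above the bench, over the middle of a clear round cover (120 mm across, top at 116 mm) on a green drum fixed to the bench
- green_bowl_rim (a point): centre of the mouth of the steel bowl under the green dispenser's outlet; loose, 110 mm across, 45 mm high, mouth up (z up), already in place about 75 mm from the knob's axis on the far side from the robot, partly under the drum
- green_bead1: green enamelled steel bead, ball of 16 mm, 16 g, origin at its centre; lies in the drum of the green dispenser at a centre height of 98 mm, the first to drop
- green_bead2: green enamelled steel bead, ball of 16 mm, 16 g, origin at its centre; lies in the drum of the green dispenser at a centre height of 98 mm, the second to drop
- green_bead3: green enamelled steel bead, ball of 16 mm, 16 g, origin at its centre; lies in the drum of the green dispenser at a centre height of 98 mm, the third in line, to stay in the drum (a fourth comes behind it)
- red_knob (a joint): turn in rad of the red dispenser's knob, built the same but red, with its own bowl, at least 300 mm to the left or right of the green one (sides vary); 0 at the start, to be left alone
Not all that is in view belongs to the job. Leave any brown look-alike of the part that bears green_bowl_rim alone.

How it is judged:
By the outcome, as a careful person would: the job done as asked, in the order asked, and still so for the second after the job is handed in, with the robot touching nothing.
It also fails if it takes over 38 s, if anything falls off the work surface, if the arm or the gripper's body presses on something with over 40 N, if the wrist force passes 120 N, or if a joint passes its speed limit or range.

ROBOT

A 7-joint arm with a two-finger parallel gripper is mounted at the origin on the work surface. World frame = base frame: x ahead of the robot, y to its left, z up, the work surface at z = 0. Lengths are in mm, angles in rad, forces in N, time in s.
With the tool pointing down it reaches from about 425 to 875 mm from the base axis. Payload 8.4 kg.
Tool frame: the origin (TCP) lies on the centre line of the jaws, within the pads' length; the fingertips stand 22 mm ahead of it and the grasp point (between the pads) lies 3 mm ahead of it (ctrl.finger_overhang is the distance from the TCP to the fingertips, in mm); z points along the fingers, y is the direction in which the jaws open and shut (so a half turn about z gives the same grasp; the last joint's range is limited). The gripper opens to 85 mm and grips with 20 to 120 N. Pads are 22 mm wide; open, the fingers measure 114 mm over their backs; the gripper's body (76 mm by 85 mm) begins 54 mm behind the grasp point. The pads swing forward as they close: fully open they stand 13 mm farther back than shut.
Start: joints at [1.239, 0.333, 0.04, 1.465, -0.013, 1.343, -0.059], TCP at [149.936, -632.443, 253.308] pointing down, gripper open.
Joint ranges: [-2.58, 2.58], [-0.38, 2.09], [-1.3, 1.39], [0.25, 2.4], [-1.5, 4.64], [0.08, 2.09], [-2.65, 2.65]. Speed limits (rad/s): [2.22, 2.22, 2.79, 2.79, 3.14, 3.14, 3.14].

INTERFACE

Orientations are given as a rotation vector (axis times angle).
In Python, from station import telemetry, capture, ctrl gives the robot as it stands.
- The arm moves only by the shell command python3 -m crank 'ROWS' [FORCE]. ROWS is JSON, a list of rows, each a list of 7 numbers: the shift along the tool's x, y, z normalised to -1 to 1, where 1 is 150 mm, then the turn, a rotation vector about the tool's x, y, z normalised to -1 to 1, where 1 is 30 degrees, then the closure, from 0 (fully open) to 1 (shut). In form: [[dx, dy, dz, rx, ry, rz, jaw], ...]. A call has 1 to 5 rows; each row is the pose to reach, as a shift and turn from the pose commanded when the call began, along the tool's axes at that moment; what a row does not reach only later rows make up. A row lasts 1/10 s, in which the tool goes at most 50 mm and 8.59 degrees, less where a joint would pass 70% of its speed; a pose out of reach is approached as far as the arm can. A call with a number of a shift or a turn outside -1 to 1 is refused whole. A call with a gripper value outside its range is refused whole. The fingers move at their own pace and stop on an object; FORCE is the grip in N (left out, the last holds). Time passes only in rows, so rows that repeat a pose let the fingers close. It gives the time, the measured TCP pose, the force and the opening at its end, in the units of the state.
- telemetry.state(): the state, without advancing time (a new reading comes with each control period).
- capture(name): name is "side" or "top" or "wrist"; returns a dict with "image" (480x640x3 uint8, red, green, blue), "fov_y" (degrees; the focal length in pixels is half the picture's height over the tangent of half this angle, whatever the lens; pixels are square), "cx", "cy" (the principal point, pixels), "origin" and "orientation" of the camera in the world. Camera axes: x right, y up, looking along -z (the intrinsics and any distortion apply to the point x, -y, -z); pixel columns grow to the right and rows downward; lengths in mm; the calibration is good to about 2 mm. A picture is of the moment at which its call begins. There is no depth.
- ctrl.finish_job(): hands the job in, once; it reports no verdict.
The state is a dict: "t": time; "joint_pos": joint angles; "dq": joint speeds; "joint_torque": joint torques, N m; "tool_pos": TCP position; "eef_rot": TCP orientation; "ft_force": force on the tool from outside, world axes, zero at the start; "ft_torque": the same for the moment, N m; "finger_gap": opening from 0.0 (shut) to 1.0 (fully open).
Only numpy, scipy, OpenCV 4.12 (cv2) and the standard library are available. Lean on these libraries where they do the work, as an engineer would, in place of code of your own. Each camera call takes 0.05 s, during which the arm holds its last target.

## Working session

There is one attempt and no reset: what is moved stays moved. The work goes in short steps, Python scripts to look and compute and a shell command to move; the robot and the scene stay as the last step left them, time stands still between calls to the robot, and variables do not carry over. Pictures are saved under pics/ and viewed, and the job is handed in when it is done.

```bash
mkdir -p pics; ls; python3 - <<'E'
from station import telemetry, capture, ctrl
import cv2
print(telemetry.state(), ctrl.finger_overhang)
for n in ("side","top"):
    c=capture(n); cv2.imwrite(f"pics/{n}0.png",c["image"][:,:,::-1])
    print({k:v for k,v in c.items() if k!="image"})
E
```

```text
pics
{'t': 0.0, 'joint_pos': array([ 1.23879482,  0.33390699,  0.03986969,  1.466268  , -0.01341773,
        1.34331325, -0.05850139]), 'dq': array([-0.00138943, -0.00035385, -0.00058381,  0.00158484, -0.00035446,
        0.00036069, -0.00022952]), 'joint_torque': array([ 5.54183225e-05, -6.58546257e+01,  1.36558536e+00, -4.05561697e+01,
        1.67032803e-02,  1.26376678e-02,  1.85062675e-05]), 'tool_pos': array([ 149.84234056, -632.05686982,  252.42531202]), 'eef_rot': array([-3.11874265e+00, -3.64642917e-01,  4.39906342e-04]), 'ft_force': array([-1.00460518, -0.47412866, -0.58700542]), 'ft_torque': array([-0.00989779, -0.02651814,  0.03233321]), 'finger_gap': 1.0023543241810886} 22.0
{'fov_y': 47.372747627140214, 'cx': 321.98546652944947, 'cy': 241.58074626955508, 'origin': array([-85.96655306, 680.69573574, 674.60927356]), 'orientation': array([ 0.50755192, -1.14635581, -2.11068571])}
{'fov_y': 42.795580584452765, 'cx': 314.9857692139153, 'cy': 236.2994041790082, 'origin': array([ 349.0252073 ,   47.30558419, 1259.82265232]), 'orientation': array([ 0.15120915, -0.13468718, -1.56446047])}
```

View pics/side0.png

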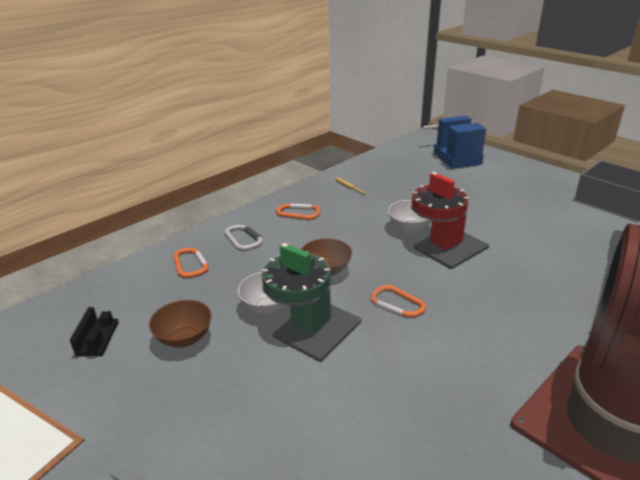

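View pics/top0.png

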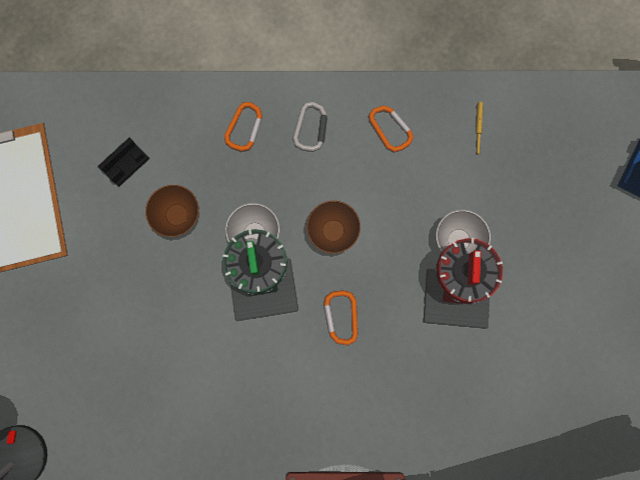

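```bash
cat > h.py <<'E'
import numpy as np, cv2
from scipy.spatial.transform import Rotation as R
from station import telemetry, capture, ctrl
def ray(c,u,v):
    f=240/np.tan(np.radians(c["fov_y"]/2))
    d=R.from_rotvec(c["orientation"]).apply([(u-c["cx"])/f,-(v-c["cy"])/f,-1.0]); return np.array(c["origin"]),d
def at(c,u,v,z):
    o,d=ray(c,u,v); return o+d*(z-o[2])/d[2]
def proj(c,p):
    f=240/np.tan(np.radians(c["fov_y"]/2))
    q=R.from_rotvec(c["orientation"]).inv().apply(np.array(p)-c["origin"])
    return c["cx"]-f*q[0]/q[2], c["cy"]+f*q[1]/q[2]
E
python3 - <<'E'
from h import *
t=capture("top");s=capture("side")
a=t["image"][200:330,205:315]; b=s["image"][225:365,230:370]
cv2.imwrite("pics/t1.png",cv2.resize(a,None,fx=4.5,fy=4.5,interpolation=2)[:,:,::-1])
cv2.imwrite("pics/s1.png",cv2.resize(b,None,fx=4,fy=4,interpolation=2)[:,:,::-1])
for n,c in(("t",t),("s",s)):
    h=cv2.cvtColor(c["image"],cv2.COLOR_RGB2HSV)
    m=cv2.inRange(h,(50,150,110),(75,255,255)); 
    ys,xs=np.nonzero(m);print(n,len(xs),xs.mean(),ys.mean(),cv2.minAreaRect(np.c_[xs,ys].astype(np.float32)))
E
```

```text
t 152 251.85526315789474 259.74342105263156 ((251.82640075683594, 259.6760559082031), (24.72340965270996, 6.081958293914795), 81.46923065185547)
s 0 nan nan ((0.0, 0.0), (0.0, 0.0), 0.0)<stdin>:9: RuntimeWarning: Mean of empty slice.
  ret = ret.dtype.type(ret / rcount)
```

View pics/t1.png

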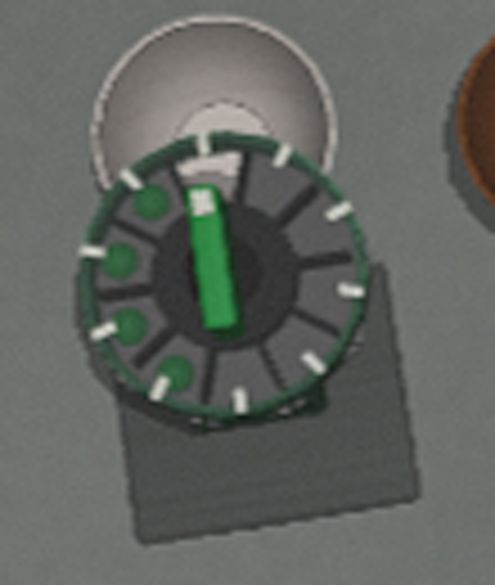

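View pics/s1.png

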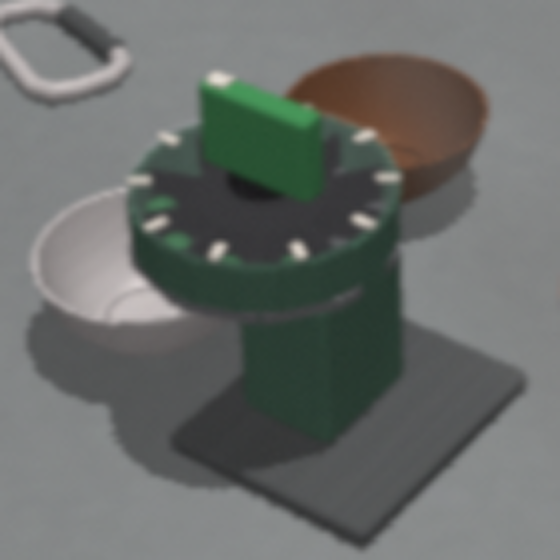

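```bash
python3 - <<'E'
from h import *
t=capture("top");s=capture("side")
T=lambda u,v:(205+(u+.5)/4.5-.5,200+(v+.5)/4.5-.5)
S=lambda u,v:(230+(u+.5)/4-.5,225+(v+.5)/4-.5)
p=at(t,*T(202,187),160);q=at(t,*T(221,328),160)
print("paddle ends",p,q,(p+q)/2,np.linalg.norm(p-q),np.degrees(np.arctan2(*(p-q)[1::-1])))
marks=[(204,142),(283,154),(340,210),(351,290),(314,362),(240,401),(160,387),(103,330),(92,252),(131,180)]
m=np.array([at(t,*T(*x),110) for x in marks]);print(m.mean(0),np.linalg.norm(m-m.mean(0),axis=1).round(1))
sp=[(168,139),(139,181),(156,223),(218,251),(299,250),(364,220),(388,178),(365,136)]
ms=np.array([at(s,*S(*x),110) for x in sp])
A=np.c_[2*ms[:,:2],np.ones(len(ms))];x=np.linalg.lstsq(A,(ms[:,:2]**2).sum(1),rcond=None)[0];print("side fit",x[:2],np.sqrt(x[2]+x[:2]@x[:2]))
for pt in(p,q): 
    u,v=proj(s,pt);print("in s1",(u-230)*4,(v-225)*4)
E
```

```text
paddle ends [542.42617344 178.68936846 160.        ] [484.9072119  169.78473939 160.        ] [513.66669267 174.23705392 160.        ] 58.20415239209401 8.800217302007283
[515.58678091 175.52893572 110.        ] [55.8 55.8 55.9 55.3 55.3 55.9 55.3 55.6 55.6 55.2]
side fit [524.43169899 167.30003345] 55.47388880669727
in s1 209.6092661224809 77.33355030775897
in s1 314.79107137601136 120.54046324839157
```

```bash
cat >> h.py <<'E'
def go(x,y,z,yaw):
    s=telemetry.state(); Rc=R.from_rotvec(s["eef_rot"])
    Rt=R.from_euler('z',yaw,degrees=True)*R.from_euler('x',180,degrees=True)
    d=Rc.inv().apply(np.array([x,y,z])-s["tool_pos"])/150
    r=(Rc.inv()*Rt).as_rotvec()/np.radians(30)
    X=Rc.apply([1,0,0])
    print("t",round(s["t"],2),"pos",s["tool_pos"].round(1),"yaw",np.degrees(np.arctan2(X[1],X[0])).round(1),"j",s["joint_pos"].round(2),"F",s["ft_force"].round(1),"T",s["ft_torque"].round(2),"gap",round(s["finger_gap"],3))
    print("need",d.round(3),r.round(3))
def arc(k,n=8):
    az=np.radians(-76.7+95.4*k/n); r=650-106*k/n
    go(r*np.cos(az),r*np.sin(az),262,13.3+175.5*k/n)
E
python3 -c "
from h import *
arc(1)"
```

```text
t 0.3 pos [ 149.9 -632.3  253. ] yaw 13.3 j [ 1.24  0.33  0.04  1.47 -0.01  1.34 -0.06] F [-0.2 -0.   0.1] T [ 0.02 -0.03 -0.06] gap 1.001
need [ 0.874 -0.178 -0.06 ] [-0.001 -0.    -0.73 ]
```

```bash
python3 -m crank '[[0.87,-0.18,-0.06,0,0,-0.73,0],[0.87,-0.18,-0.06,0,0,-0.73,0],[0.87,-0.18,-0.06,0,0,-0.73,0],[0.87,-0.18,-0.06,0,0,-0.73,0]]' 30; python3 -c "
from h import *
arc(2)"
```

```text
t: 0.7
tool_pos: [277.4, -572.8, 262.7]
eef_rot: [2.989, 0.968, 0.005]
ft_force: [0.2, 0.7, 0.4]
finger_gap: 1.003
t 0.7 pos [ 277.4 -572.8  262.7] yaw 35.9 j [ 1.12  0.3  -0.08  1.48  0.02  1.35  0.09] F [0.2 0.7 0.4] T [ 0.03 -0.02  0.05] gap 1.003
need [ 0.832 -0.022  0.008] [ 0.003 -0.006 -0.709]
```

```bash
python3 -m crank '[[0.83,-0.02,0,0,0,-0.71,0],[0.83,-0.02,0,0,0,-0.71,0],[0.83,-0.02,0,0,0,-0.71,0],[0.83,-0.02,0,0,0,-0.71,0]]'; python3 -c "
from h import *
arc(3)"
```

```text
t: 1.1
tool_pos: [374.5, -498.7, 262.4]
eef_rot: [-2.761, -1.499, -0.003]
ft_force: [-1.0, 0.1, -0.5]
finger_gap: 0.999
t 1.1 pos [ 374.5 -498.7  262.4] yaw 57.0 j [ 1.01  0.29 -0.19  1.51  0.05  1.35  0.24] F [-1.   0.1 -0.5] T [-0.07  0.01 -0.01] gap 0.999
need [0.868 0.125 0.004] [ 0.002 -0.003 -0.737]
```

```bash
python3 -m crank '[[0.87,0.12,0,0,0,-0.74,0],[0.87,0.12,0,0,0,-0.74,0],[0.87,0.12,0,0,0,-0.74,0],[0.87,0.12,0,0,0,-0.74,0]]'; python3 -c "
from h import *
arc(4)"
```

```text
t: 1.5
tool_pos: [460.8, -399.0, 262.5]
eef_rot: [-2.421, -2.002, -0.003]
ft_force: [0.2, 0.1, -0.2]
finger_gap: 0.999
t 1.5 pos [ 460.8 -399.   262.5] yaw 79.2 j [ 0.9   0.27 -0.31  1.54  0.08  1.35  0.39] F [ 0.2  0.1 -0.2] T [0.02 0.05 0.  ] gap 0.999
need [0.794 0.265 0.005] [ 0.002 -0.003 -0.729]
```

```bash
python3 -m crank '[[0.8,0.26,0,0,0,-0.73,0],[0.8,0.26,0,0,0,-0.73,0],[0.8,0.26,0,0,0,-0.73,0],[0.8,0.26,0,0,0,-0.73,0]]'; python3 -c "
from h import *
arc(5)"
```

```text
t: 1.9
tool_pos: [520.9, -289.7, 262.5]
eef_rot: [-1.999, -2.423, -0.002]
ft_force: [-0.6, -0.0, -0.4]
finger_gap: 1.0
t 1.9 pos [ 520.9 -289.7  262.5] yaw 101.0 j [ 0.79  0.25 -0.43  1.57  0.1   1.34  0.54] F [-0.6 -0.  -0.4] T [-0.02 -0.03  0.03] gap 1.0
need [0.727 0.393 0.004] [ 0.002 -0.001 -0.734]
```

```bash
python3 -m crank '[[0.73,0.39,0,0,0,-0.73,0],[0.73,0.39,0,0,0,-0.73,0],[0.73,0.39,0,0,0,-0.73,0],[0.73,0.39,0,0,0,-0.73,0]]'; python3 -c "
from h import *
arc(6)"
```

```text
t: 2.3
tool_pos: [557.2, -172.1, 262.5]
eef_rot: [1.505, 2.758, 0.001]
ft_force: [0.2, 0.4, 0.4]
finger_gap: 1.0
t 2.3 pos [ 557.2 -172.1  262.5] yaw 122.8 j [ 0.68  0.24 -0.54  1.6   0.12  1.34  0.7 ] F [0.2 0.4 0.4] T [-0.02  0.04  0.02] gap 1.0
need [0.638 0.497 0.004] [ 0.001 -0.    -0.739]
```

```bash
python3 -m crank '[[0.64,0.5,0,0,0,-0.74,0],[0.64,0.5,0,0,0,-0.74,0],[0.64,0.5,0,0,0,-0.74,0],[0.64,0.5,0,0,0,-0.74,0]]'; python3 -c "
from h import *
arc(7)"
```

```text
t: 2.7
tool_pos: [568.3, -51.8, 262.5]
eef_rot: [0.948, 2.995, 0.0]
ft_force: [0.4, -0.9, 1.5]
finger_gap: 1.003
t 2.7 pos [568.3 -51.8 262.5] yaw 144.9 j [ 0.58  0.23 -0.66  1.62  0.14  1.34  0.86] F [ 0.4 -0.9  1.5] T [-0.04 -0.02 -0.01] gap 1.003
need [0.532 0.584 0.003] [ 0.001  0.    -0.733]
```

```bash
python3 -m crank '[[0.53,0.58,0,0,0,-0.73,0],[0.53,0.58,0,0,0,-0.73,0],[0.53,0.58,0,0,0,-0.73,0],[0.53,0.58,0,0,0,-0.73,0]]'; python3 -c "
from h import *
go(515,174.6,262,188.8)"
```

```text
t: 3.1
tool_pos: [553.5, 64.0, 262.5]
eef_rot: [0.365, 3.12, -0.0]
ft_force: [0.4, -0.5, 1.1]
finger_gap: 1.002
t 3.1 pos [553.5  64.  262.5] yaw 166.6 j [ 0.48  0.22 -0.77  1.65  0.16  1.34  1.02] F [ 0.4 -0.5  1.1] T [-0.09  0.02 -0.03] gap 1.002
need [0.42  0.658 0.003] [-0.     0.    -0.738]
```

```bash
python3 -m crank '[[0.42,0.66,0,0,0,-0.74,0],[0.42,0.66,0,0,0,-0.74,0],[0.42,0.66,0,0,0,-0.74,0],[0.42,0.66,0,0,0,-0.74,0],[0.42,0.66,0,0,0,-0.74,0]]'; python3 - <<'E'
from h import *
go(515,174.6,148,188.8)
for n in ("side","top","wrist"):
    c=capture(n); cv2.imwrite(f"pics/{n}1.png",c["image"][:,:,::-1])
    print(n,proj(c,[515,174.6,160]))
    for a in(30,-30):
        y=np.radians(8.8);print(proj(c,[515+a*np.cos(y),174.6+a*np.sin(y),160]))
E
```

```text
t: 3.6
tool_pos: [516.5, 171.2, 262.0]
eef_rot: [0.229, -3.133, 0.002]
ft_force: [0.5, -1.1, -1.3]
finger_gap: 1.002
t 3.6 pos [516.5 171.2 262. ] yaw -171.6 j [ 0.38  0.21 -0.89  1.68  0.17  1.34  1.18] F [ 0.5 -1.1 -1.3] T [-0.03 -0.03  0.03] gap 1.002
need [0.007 0.025 0.76 ] [-0.003 -0.    -0.015]
side (np.float64(294.6627721538345), np.float64(249.43378952243506))
(np.float64(281.3521120379988), np.float64(243.9649106257052))
(np.float64(308.4194548427398), np.float64(255.0859233002976))
top (np.float64(251.41725115281477), np.float64(256.03312342098576))
(np.float64(249.25302192725698), np.float64(239.96870483285016))
(np.float64(253.60265053949948), np.float64(272.2546817085139))
wrist (np.float64(316.35907541082645), np.float64(251.43200108666093))
(np.float64(316.573265067584), np.float64(294.2456922212774))
(np.float64(316.12807737455194), np.float64(205.2585362822528))
```

View pics/wrist1.png

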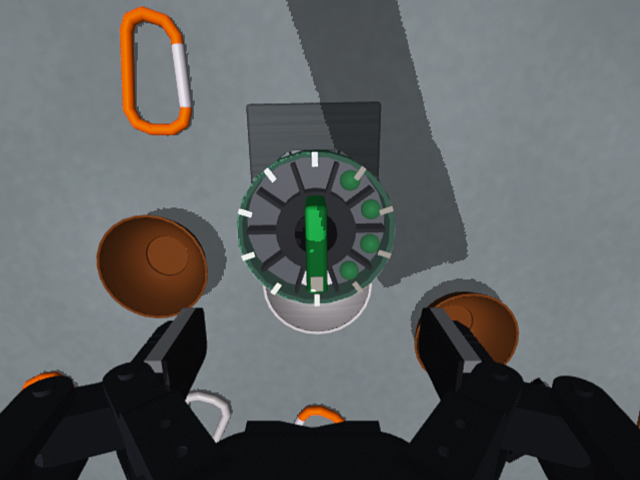

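View pics/side1.png

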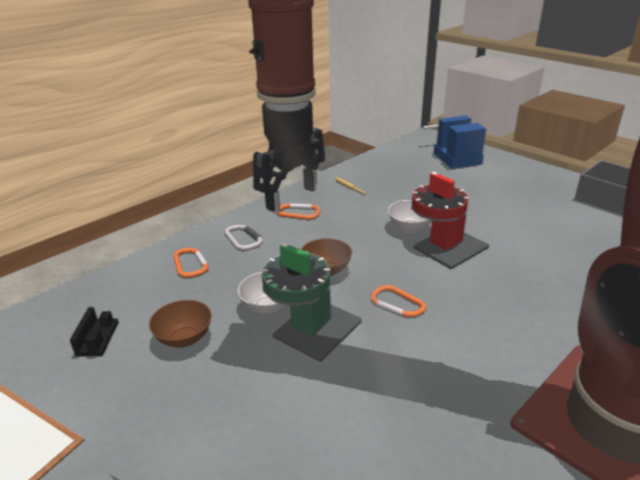

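```bash
python3 - <<'E'
import cv2
a=cv2.imread("pics/wrist1.png")[140:340,230:405]
cv2.imwrite("pics/w1z.png",cv2.resize(a,None,fx=3,fy=3,interpolation=2))
E
```

```text
(no output)
```

View pics/w1z.png

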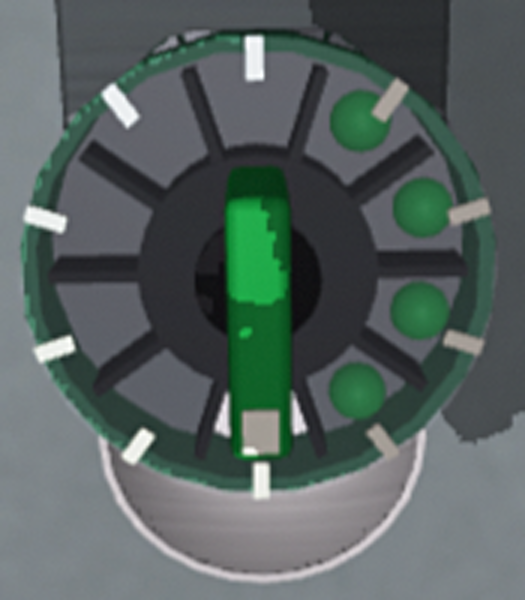

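View pics/top1.png

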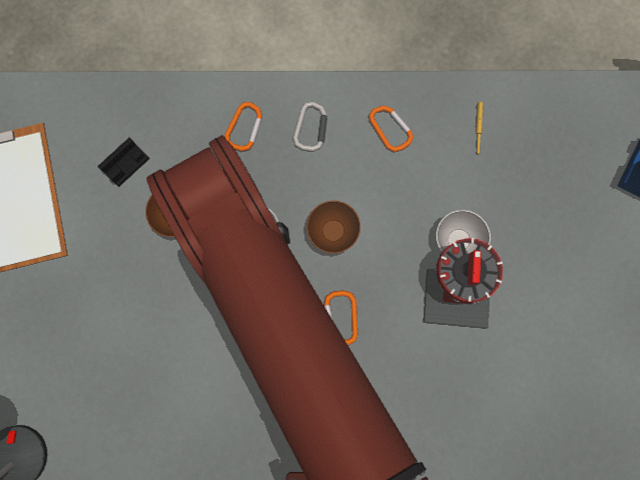

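```bash
python3 -m crank '[[0.01,0.025,0.25,0,0,-0.015,0],[0.01,0.025,0.5,0,0,-0.015,0],[0.01,0.025,0.68,0,0,-0.015,0],[0.01,0.025,0.76,0,0,-0.015,0],[0.01,0.025,0.76,0,0,-0.015,0]]'; python3 - <<'E'
from h import *
go(514.7,174.5,148,188.8)
E
```

```text
t: 4.25
tool_pos: [512.7, 176.9, 147.1]
eef_rot: [0.251, -3.129, 0.001]
ft_force: [1.0, 0.1, 0.5]
finger_gap: 0.997
t 4.25 pos [512.7 176.9 147.1] yaw -170.8 j [ 0.33  0.32 -0.87  1.82  0.26  1.13  1.11] F [1.  0.1 0.5] T [ 0.03  0.04 -0.  ] gap 0.997
need [-0.01  -0.018 -0.006] [-0.    -0.005  0.012]
```

```bash
python3 -m crank '[[-0.01,-0.018,0,0,0,0.012,0],[-0.01,-0.018,0,0,0,0.012,0],[-0.01,-0.018,0,0,0,0.012,0]]'; python3 - <<'E'
from h import *
go(514.7,174.5,148,188.8)
c=capture("wrist"); cv2.imwrite("pics/wrist2.png",c["image"][:,:,::-1])
E
```

```text
t: 4.55
tool_pos: [515.8, 175.8, 149.6]
eef_rot: [-0.243, 3.13, 0.0]
ft_force: [0.4, -0.3, 0.5]
finger_gap: 1.005
t 4.55 pos [515.8 175.8 149.6] yaw -171.1 j [ 0.33  0.32 -0.87  1.82  0.27  1.13  1.1 ] F [ 0.4 -0.3  0.5] T [-0.    0.02  0.02] gap 1.005
need [ 0.009 -0.008  0.011] [0.    0.004 0.003]
```

View pics/wrist2.png

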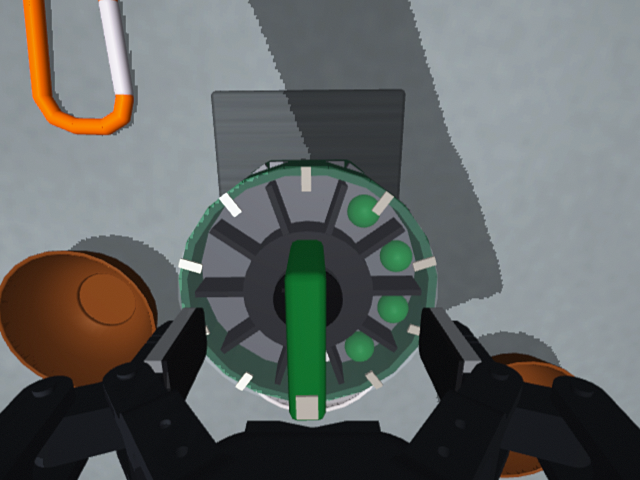

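```bash
python3 - <<'E'
from h import *
c=capture("wrist")
s=telemetry.state();Rc=R.from_rotvec(s["eef_rot"])
for dz in(-20,-12,0,10,22):
    print(dz,[np.round(proj(c,s["tool_pos"]+Rc.apply([0,dy,dz])),1) for dy in(-42.5,0,42.5)])
print(s["tool_pos"],c["cx"],proj(c,[515,174.6,160]))
for v in(285,330,380): print(at(c,306,v,160))
E
```

```text
-20 [array([177.7, 373.3]), array([309.2, 373.3]), array([440.8, 373.2])]
-12 [array([185.9, 358.5]), array([309.4, 358.5]), array([433. , 358.4])]
0 [array([196.5, 339.4]), array([309.7, 339.4]), array([422.9, 339.3])]
10 [array([204. , 325.8]), array([309.9, 325.7]), array([415.8, 325.7])]
22 [array([211.9, 311.6]), array([310.1, 311.5]), array([408.3, 311.5])]
[515.37008945 175.8712861  149.14337475] 312.32275649266825 (np.float64(305.9816666011341), np.float64(355.1386861851178))
[488.89511963 170.67944006 160.        ]
[505.25659579 173.14071412 160.        ]
[525.09737285 176.12538309 160.        ]
```

```bash
python3 -m crank '[[0.003,-0.012,0.01,0,0,0,0.5],[0.003,-0.012,0.01,0,0,0,0.8],[0.003,-0.012,0.01,0,0,0,1],[0.003,-0.012,0.01,0,0,0,1],[0.003,-0.012,0.01,0,0,0,1]]' 30; python3 - <<'E'
from h import *
go(514.7,174.5,148,188.8)
E
```

```text
t: 5.15
tool_pos: [514.8, 173.5, 146.9]
eef_rot: [0.244, -3.132, 0.001]
ft_force: [-1.7, -9.3, 8.8]
finger_gap: 0.158
t 5.15 pos [514.8 173.5 146.9] yaw -171.1 j [ 0.34  0.32 -0.86  1.82  0.27  1.13  1.11] F [-1.7 -9.3  8.8] T [-1.45  0.36 -0.16] gap 0.158
need [-0.     0.006 -0.008] [-0.001 -0.     0.004]
```

```bash
python3 -m crank '[[0,-0.005,-0.005,0,0,0.2,1],[0,-0.005,-0.005,0,0,0.4,1],[0,-0.005,-0.005,0,0,0.6,1],[0,-0.005,-0.005,0,0,0.8,1],[0,-0.005,-0.005,0,0,0.8,1]]'; python3 - <<'E'
from h import *
go(514.7,174.5,148,116.8)
c=capture("wrist"); cv2.imwrite("pics/wrist3.png",c["image"][:,:,::-1])
E
```

```text
t: 5.65
tool_pos: [514.8, 173.6, 147.0]
eef_rot: [-0.414, -3.114, -0.001]
ft_force: [4.5, 2.6, -8.6]
finger_gap: 0.161
t 5.65 pos [514.8 173.6 147. ] yaw 164.9 j [ 0.28  0.3  -0.79  1.82  0.23  1.12  0.71] F [ 4.5  2.6 -8.6] T [ 0.68 -0.8  -0.07] gap 0.161
need [ 0.002  0.005 -0.007] [ 1.000e-03 -1.000e-03  1.602e+00]
```

View pics/wrist3.png

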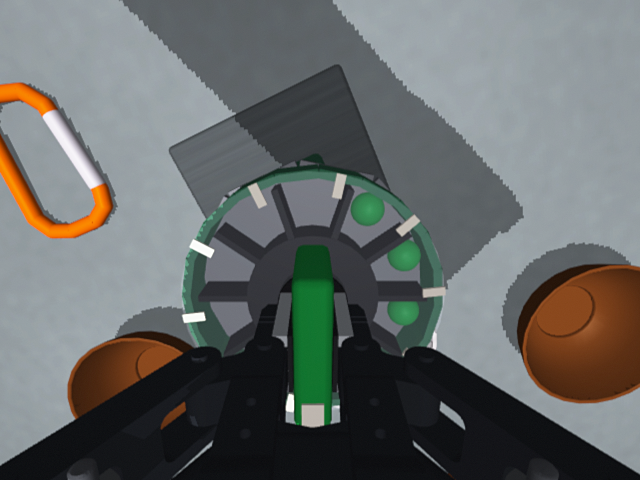

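```bash
python3 -m crank '[[0,0,0.003,0,0,0.2,1],[0,0,0.003,0,0,0.4,1],[0,0,0.003,0,0,0.6,1],[0,0,0.003,0,0,0.8,1],[0,0,0.003,0,0,0.8,1]]'; python3 - <<'E'
from h import *
go(514.7,174.5,148,116.8)
E
```

```text
t: 6.2
tool_pos: [514.9, 173.8, 147.0]
eef_rot: [-1.048, -2.962, -0.001]
ft_force: [3.0, 4.0, -7.7]
finger_gap: 0.159
t 6.2 pos [514.9 173.8 147. ] yaw 141.0 j [ 0.23  0.28 -0.73  1.83  0.21  1.11  0.32] F [ 3.   4.  -7.7] T [ 0.81 -0.72  0.02] gap 0.159
need [ 0.004  0.003 -0.007] [ 0.001 -0.001  0.808]
```

```bash
python3 -m crank '[[0,0,0.003,0,0,0.2,1],[0,0,0.003,0,0,0.4,1],[0,0,0.003,0,0,0.6,1],[0,0,0.003,0,0,0.8,1],[0,0,0.003,0,0,0.8,1]]'; python3 - <<'E'
from h import *
go(514.7,174.5,148,116.8)
c=capture("wrist"); cv2.imwrite("pics/wrist4.png",c["image"][:,:,::-1])
E
```

```text
t: 6.7
tool_pos: [515.1, 173.9, 147.0]
eef_rot: [1.639, 2.68, 0.002]
ft_force: [3.3, 5.2, -4.6]
finger_gap: 0.158
t 6.7 pos [515.1 173.9 147. ] yaw 117.1 j [ 0.18  0.27 -0.67  1.83  0.18  1.11 -0.08] F [ 3.3  5.2 -4.6] T [ 0.86 -0.63  0.02] gap 0.158
need [ 0.005 -0.001 -0.007] [ 0.002 -0.001  0.01 ]
```

View pics/wrist4.png

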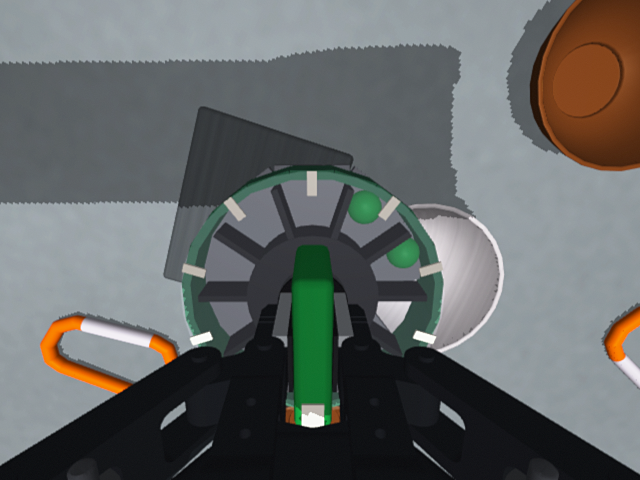

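```bash
python3 -m crank '[[0,0,0,0,0,0.01,0.9],[0,0,0,0,0,0.01,0.6],[0,0,0,0,0,0.01,0.3],[0,0,0,0,0,0.01,0],[0,0,0,0,0,0.01,0]]'; python3 -m crank '[[0,0,-0.1,0,0,0,0],[0,0,-0.3,0,0,0,0],[0,0,-0.6,0,0,0,0],[0,0,-0.9,0,0,0,0],[0,0,-0.9,0,0,0,0]]'; python3 - <<'E'
from h import *
go(514.7,174.5,148,116.8)
for n in("wrist","side"):
  c=capture(n); cv2.imwrite(f"pics/{n}5.png",c["image"][:,:,::-1])
cv2.imwrite("pics/side5z.png",cv2.resize(c["image"][225:365,220:370],None,fx=4,fy=4,interpolation=2)[:,:,::-1])
E
```

```text
t: 7.25
tool_pos: [514.9, 172.9, 146.7]
eef_rot: [1.649, 2.674, -0.001]
ft_force: [0.2, 0.2, -0.2]
finger_gap: 0.831
t: 7.75
tool_pos: [517.0, 174.7, 289.3]
eef_rot: [1.645, 2.668, 0.011]
ft_force: [-0.3, -0.4, -0.6]
finger_gap: 1.0
t 7.75 pos [517.  174.7 289.3] yaw 116.7 j [ 0.21  0.15 -0.68  1.65  0.1   1.37 -0.02] F [-0.3 -0.4 -0.6] T [ 0.02  0.02 -0.01] gap 1.0
need [ 0.008 -0.024  0.942] [ 0.019  0.004 -0.004]
```

View pics/wrist5.png

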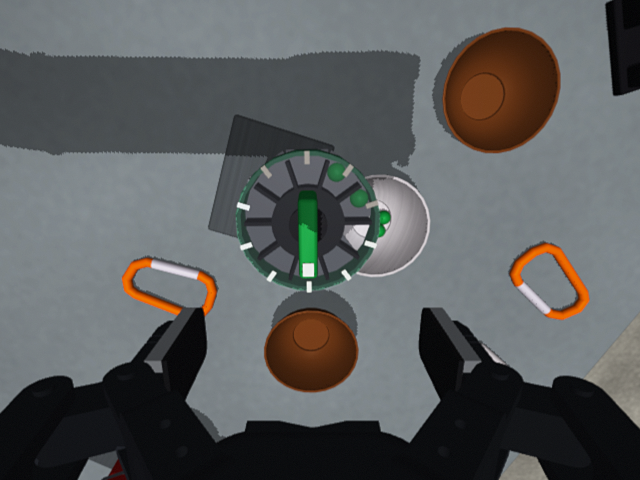

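View pics/side5z.png

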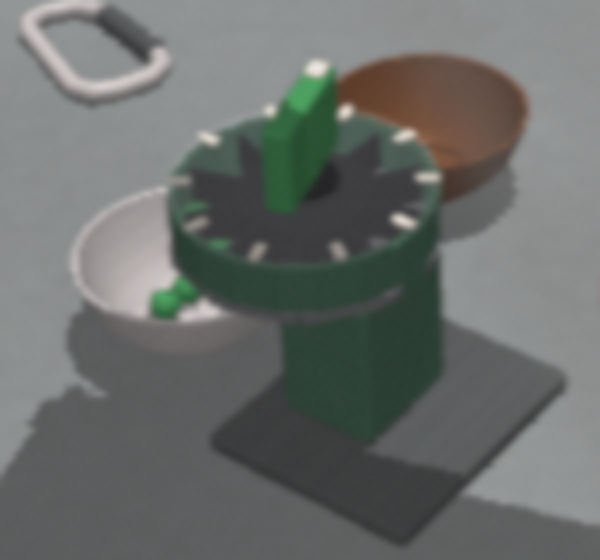

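```bash
python3 -m crank '[[0,0,0,0,0,0,0],[0,0,0,0,0,0,0],[0,0,0,0,0,0,0]]'; python3 - <<'E'
from h import *
c=capture("wrist");f=c["image"];h=cv2.cvtColor(f,cv2.COLOR_RGB2HSV)
a=np.array(at(c,308,196,160));b=np.array(at(c,308,276,160));print(a,b,np.degrees(np.arctan2(*(b-a)[1::-1])))
cv2.imwrite("pics/w6.png",cv2.resize(f[130:300,210:450],None,fx=3,fy=3)[:,:,::-1])
E
```

```text
t: 8.15
tool_pos: [514.5, 173.0, 280.8]
eef_rot: [-1.649, -2.672, 0.002]
ft_force: [-0.5, -0.0, 0.2]
finger_gap: 0.996
[496.57095772 202.56147495 160.        ] [521.96601526 151.36103909 160.        ] -63.61891061030336
```

View pics/w6.png

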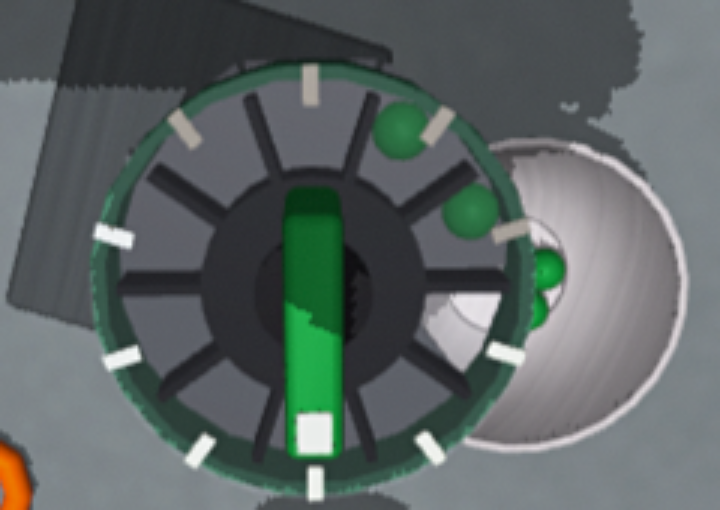

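The picture shows the paddle on a mark at about −63.6°, which is 72° clockwise from the start. Two beads are in the bowl and two are still in the drum, so I'm handing in.

```bash
python3 -c "
from station import ctrl
print(ctrl.finish_job())"
```

```text
the job is handed in; nothing more can be done
None
```

I turned the green knob two clicks clockwise, and two green beads dropped into the steel bowl under it. I gripped the paddle on its axis, turned it 72° in three steps, then let go and lifted clear. I handed in at about 8.2 s of the 38 s allowed.

- **Knob:** the paddle rests on a rim mark at about −63.6°, having started at +8.8°. That is about 72.4° measured, against 72° for two clicks.
- **Beads:** the last pictures show two in the bowl and two still in the drum.
- **Robot:** the gripper is open and well above the knob, touching nothing (wrist force under 1 N). During the grip the wrist force readings I took stayed below about 15 N.
- **Red dispenser:** I never touched it. I last saw it in a top view before the green knob was turned, and did not look at it again at the end.

No check failed. The camera estimates of the green dispenser's axis differed by a few millimetres, and I settled this with the wrist camera before gripping.

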